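# Sort the handed drawer brackets into their slide-lid box

## Task

Put the loose steel drawer brackets away in the plywood box: first take off its sliding lid by raising the front end over the stop lip and drawing it out from under the rails, and lay it flat on the worktop, handle up. Then put every left-hand bracket in the large compartment and every right-hand one in the small compartment, down inside, any way up (with the fin up, looking along the fin towards the end with the toe, a left-hand bracket's toe sticks out to the left). Leave the box open and do not disturb the jar, tin, mill and bottle.

Things in the scene. Friction and masses are not known exactly. Their poses are not given: they have to be found in the camera images.
- box: fixed plywood box, outside 163 (x) x 175 (y) x 60 mm high; origin at the centre of its underside, z up; its +x end is the exit end, facing roughly to the robot's left. Floor 5 mm thick, inside 150 mm wide. The lid lies on a ledge 44 mm up. A divider 6 mm thick and 42 mm high (x = -11 to -5 mm) parts the two compartments
- box_lip (a point): middle of the top of the stop lip across the exit end, 78.5 mm from the box's origin along its x, 51 mm up; the lip is 6 mm thick (in x) and rises 7 mm above the ledge. Axes as the box's
- box_rails (a point): middle between the front ends of the two rails that overhang the lid's side edges, from the far end of the box to x = -15 mm (this point) in the box's frame; their undersides (height of this point) are 56 mm up, so the lid has 6 mm of play below them, their tops 60 mm; 146 mm between them. In front of them the lid is free upwards. Axes as the box's
- box_large (a point): centre of the floor (top side) of the large compartment, 78 mm (x) x 150 mm (y), at the exit end; axes as the box's
- box_small (a point): centre of the floor (top side) of the small compartment, 62 mm (x) x 150 mm (y), 146 mm wide between the rails above it; axes as the box's
- lid_handle (a point): sliding lid, 148 (x) x 160 (y) x 6 mm, about 0.12 kg, loose in the box's grooves; on top a handle bar 40 (x) x 14 (y) x 28 mm high. Point: centre of the bar, 20 mm above the lid's underside, on its middle line, 15 mm from its centre towards its front end; axes as the lid's, +x to the front (exit) end, z up
- lid_end (a point): middle of the lower edge of the lid's front end, 59 mm in front of and 20 mm below the handle's centre; closed, it stands 74 mm from the box's origin along its x, 44 mm up, just behind the stop lip
- lid_spot (a point): centre of a clear patch of worktop, about 16 cm square (edges along the world's x and y), beyond the exit end of the box, where the lid can be laid; a wall boiler hangs behind and to the left of it, its underside 0.46 m up, so keep the hand low there
- left1_c (a point): left-hand steel bracket 36 mm high: foot plate 42 (x) x 22 (y) x 6 mm; on it an upright fin along x (34 long, 10 thick, 30 high, 2 mm off-centre to -x), good to pinch; at its +x end a toe 18 wide and 6 thick reaches 28 mm out from the middle line to its +y (left) side. Point: over the foot plate's centre, 18 mm above its underside; z up out of the fin. Absent in some runs (None)
- left2_c (a point): left-hand steel bracket 36 mm high: foot plate 42 (x) x 22 (y) x 6 mm; on it an upright fin along x (34 long, 10 thick, 30 high, 2 mm off-centre to -x), good to pinch; at its +x end a toe 18 wide and 6 thick reaches 28 mm out from the middle line to its +y (left) side. Point: over the foot plate's centre, 18 mm above its underside; z up out of the fin. Absent in some runs (None)
- left3_c (a point): left-hand steel bracket 36 mm high: foot plate 42 (x) x 22 (y) x 6 mm; on it an upright fin along x (34 long, 10 thick, 30 high, 2 mm off-centre to -x), good to pinch; at its +x end a toe 18 wide and 6 thick reaches 28 mm out from the middle line to its +y (left) side. Point: over the foot plate's centre, 18 mm above its underside; z up out of the fin. Absent in some runs (None)
- right1_c (a point): right-hand steel bracket 36 mm high: foot plate 42 (x) x 22 (y) x 6 mm; on it an upright fin along x (34 long, 10 thick, 30 high, 2 mm off-centre to -x), good to pinch; at its +x end a toe 18 wide and 6 thick reaches 28 mm out from the middle line to its -y (right) side. Point: over the foot plate's centre, 18 mm above its underside; z up out of the fin. Absent in some runs (None)
- right2_c (a point): right-hand steel bracket 36 mm high: foot plate 42 (x) x 22 (y) x 6 mm; on it an upright fin along x (34 long, 10 thick, 30 high, 2 mm off-centre to -x), good to pinch; at its +x end a toe 18 wide and 6 thick reaches 28 mm out from the middle line to its -y (right) side. Point: over the foot plate's centre, 18 mm above its underside; z up out of the fin. Absent in some runs (None)
- right3_c (a point): right-hand steel bracket 36 mm high: foot plate 42 (x) x 22 (y) x 6 mm; on it an upright fin along x (34 long, 10 thick, 30 high, 2 mm off-centre to -x), good to pinch; at its +x end a toe 18 wide and 6 thick reaches 28 mm out from the middle line to its -y (right) side. Point: over the foot plate's centre, 18 mm above its underside; z up out of the fin. Absent in some runs (None)
- spice_jar: bystander, not to be disturbed: spice jar 46 mm wide, 106 mm high, left of the clear patch; origin at the centre of its underside
- tin: bystander, not to be disturbed: tin 75 mm wide, 58 mm high, behind the box; origin at the centre of its underside
- mill: bystander, not to be disturbed: glass mill 44 mm wide, 90 mm high, behind the box and the brackets; origin at the centre of its underside
- dropper: bystander, not to be disturbed: dropper bottle 33 mm wide, 102 mm high, behind the clear patch; origin at the centre of its underside

How it is judged (in metres and radians):
On the way, in this order (a step that is already met when the one before it is completed fails the run):
1. the lid's front end is up over the stop lip while its tail is still under the rails (x of lid_end in the frame of box between 0.082 and 0.133 m and z of lid_end in the frame of box above 0.046 m and y of lid_end in the frame of box between -0.03 and 0.03 m), for 0.1 s.
2. the lid lies flat on the worktop, handle up, let go (height (world z) of lid_handle between 0.012 and 0.026 m and angle between lid_handle's own z axis and vertical below 0.1 rad and contact force between the fingers and lid below 0.1 N), for 0.2 s.
At the end, for the whole second after the job is handed in: the lid lies flat on the worktop (within 0.1 rad), handle up; the centre of every left-hand bracket is inside the large compartment and of every right-hand one inside the small compartment, below the ledge 44 mm up (height (world z) of lid_handle between 0.012 and 0.026 m and angle between lid_handle's own z axis and vertical below 0.1 rad and x of left1_c in the frame of box between -0.003 and 0.073 m and y of left1_c in the frame of box between -0.073 and 0.073 m and z of left1_c in the frame of box between 0.004 and 0.044 m and x of left2_c in the frame of box between -0.003 and 0.073 m and y of left2_c in the frame of box between -0.073 and 0.073 m and z of left2_c in the frame of box between 0.004 and 0.044 m and x of left3_c in the frame of box between -0.003 and 0.073 m and y of left3_c in the frame of box between -0.073 and 0.073 m and z of left3_c in the frame of box between 0.004 and 0.044 m and x of right1_c in the frame of box between -0.073 and -0.013 m and y of right1_c in the frame of box between -0.073 and 0.073 m and z of right1_c in the frame of box between 0.004 and 0.044 m and x of right2_c in the frame of box between -0.073 and -0.013 m and y of right2_c in the frame of box between -0.073 and 0.073 m and z of right2_c in the frame of box between 0.004 and 0.044 m and x of right3_c in the frame of box between -0.073 and -0.013 m and y of right3_c in the frame of box between -0.073 and 0.073 m and z of right3_c in the frame of box between 0.004 and 0.044 m); the robot touches nothing.
It fails at once if the jar, tin, mill or bottle is shifted more than 40 mm or knocked over (distance of any of spice_jar, tin, mill, dropper from where it was at the start of the episode above 0.04 m or angle between any of spice_jar, tin, mill, dropper's own z axis and vertical above 0.5 rad).
Of left1, left2, left3, right1, right2, right3 only 4 to 6 are there at a start; the rules pass over those that are not, and their reading is None.
At some moment in a run one of left1, left2, left3, right1, right2, right3 may be knocked a few centimetres aside while the robot is not near it.
Once in a run the grip may slacken for a moment while it holds something.
It also fails if it takes over 210 s, if anything falls off the work surface, if the arm or the gripper's body presses on something with over 40 N, if the wrist force passes 120 N, or if a joint passes its speed limit or range.

## Robot

A 7-joint arm with a two-finger parallel gripper is mounted at the origin on a cart in front of the work surface, level with it; the furniture and walls round the work are solid. World frame = base frame: x ahead of the robot, y to its left, z up, the work surface at z = 0. Lengths are in m, angles in degrees, forces in N, time in s.
With the tool pointing down it reaches from about 0.4 to 0.85 m from the base axis. Payload 4.5 kg.
Tool frame: the origin (TCP) lies on the centre line of the jaws, within the pads' length; the fingertips stand 14 mm ahead of it and the grasp point (between the pads) lies 5 mm behind it; z points along the fingers, y is the line along which they close (so a half turn about z gives the same grasp; the last joint's range is limited). The gripper opens to 88 mm and grips with 3 to 60 N. Pads are 18 mm wide; open, the fingers measure 123 mm over their backs; the gripper's body (75 mm by 187 mm) begins 45 mm behind the grasp point.
Start: joints at [76.937, 39.483, -11.15, 89.685, 9.013, 51.709, -12.324], TCP at [0.162, -0.604, 0.253] pointing down, gripper open.
Joint ranges: [-172.22, 172.22], [-26.19, 119.32], [-84.43, 86.54], [7.71, 146.69], [-57.33, 237.33], [2.42, 119.75], [-152.13, 152.13]. Speed limits (degrees/s): [147.25, 147.25, 180, 180, 180, 180, 180].

## Interface

Orientations are given as [roll, pitch, yaw] about the fixed x, y, z axes, in that order (R = Rz(yaw) Ry(pitch) Rx(roll)).
In Python, from station import robot gives the robot as it stands.
- The arm moves only by the tool jog_arm, never from a script. Its argument "deltas" is a list of rows, each an object of numbers: "dx", "dy", "dz": the shift along the world's x, y, z in cm; "turn": the turn about the world's z in degrees. In form: [{"dx": .., "dy": .., "dz": .., "turn": ..}, ...]. A call has 1 to 20 rows; each row shifts and turns the commanded pose from where the row before left it; what a row does not reach is not made up. A row lasts 1/10 s, in which the tool goes at most 50 mm and 8.59 degrees, less where a joint would pass 70% of its speed; a pose out of reach is approached as far as the arm can. A call with a gripper value outside its range is refused whole. "gripper" is the closure in counts, from 0 (fully open) to 255 (shut), set as the call begins (left out, the last holds). The fingers move at their own pace and stop on an object; "newtons" is the grip in N (left out, the last holds). Time passes only in rows, so rows that do not move let the fingers close. It gives the time, the measured TCP pose, the force, the opening and the grip force at its end, in the units of the state.
- robot.get_obs(): the state, without advancing time (a new reading comes with each control period).
- robot.capture(name): name is "scene" or "top"; returns a dict with "image" (420x560x3 uint8, red, green, blue), "K" (3x3 intrinsics, pixels), "R" (3x3) and "t" (3): a world point X has camera coordinates R X + t. Camera axes: x right, y down, z forward; pixel columns grow to the right and rows downward; lengths in m; the calibration is good to about 2 mm. A picture is of the moment at which its call begins. There is no depth.
- robot.job_done(): hands the job in; it is judged then, once.
Trained networks look in a picture, given as the dict that the camera call returned (one of the last four; its "shot" number tells which), for a name from the list of things; names that differ only in an ending like _2 or _b are one class to them, and where a whole thing is asked for, a point or a joint stands for the part that bears it (a point fixed in the world has none). Each returns a list of dicts, best first, with "conf" (0 to 1); they miss things now and then, are a little off and sometimes report something else, mostly with a low value. They report only what shows in the picture. A call takes as long as a camera call.
- robot.recognise(target, picture): "bbox" ([left, top, right, bottom] as shares, 0 to 1, of the picture: columns of its width, rows of its height, round what is visible of it).
The state is a dict: "time": time; "joint_pos": joint angles; "joint_velocities": joint speeds; "tau": joint torques, N m; "eef_pos": TCP position; "ee_rot": TCP orientation; "contact_force": force on the tool from outside, world axes, zero at the start; "wrist_torque": the same for the moment, N m; "grip_width": opening from 0.0 (shut) to 1.0 (fully open); "grip_force": force on a finger pad.
Only numpy, scipy, OpenCV 4.12 (cv2) and the standard library are available. Lean on these libraries where they do the work, as an engineer would, in place of code of your own. Each camera call takes 0.05 s, during which the arm holds its last target. There are 200 camera calls.

## Working session

There is one attempt and no reset: what is moved stays moved. The work goes in short steps, Python scripts to look and compute and a tool call to move; the robot and the scene stay as the last step left them, time stands still between calls to the robot, and variables do not carry over. Pictures are saved under pics/ and viewed, at most 14 in all, crops included, and the job is handed in when it is done.

Besides the shell and the picture viewer there is one more tool, called after "Call:" as name([rows], argument=value, ...), one row to a line, values as JSON. jog_arm: Moves the arm, as the interface text tells. Its arguments: {"type":"object","properties":{"deltas":{"type":"array"},"gripper":{"type":"number"},"newtons":{"type":"number"}},"required":["deltas"]}

```bash
ls; mkdir -p pics; cat > h.py <<'E'
import numpy as np, cv2
from station import robot
def snap(cam,name=None):
    p=robot.capture(cam)
    if name: cv2.imwrite(f'pics/{name}.png',cv2.cvtColor(p['image'],cv2.COLOR_RGB2BGR))
    return p
def ray(p,u,v,z):
    K,R,t=[np.array(p[k]) for k in('K','R','t')]
    c=-R.T@t; d=R.T@np.linalg.inv(K)@np.array([u,v,1.]); return c+d*(z-c[2])/d[2]
def proj(p,X):
    K,R,t=[np.array(p[k]) for k in('K','R','t')]
    x=K@(R@np.array(X)+t); return x[:2]/x[2]
E
python3 - <<'E'
from h import *
for c in('top','scene'):
    p=snap(c,c+'1'); K=p['K'];print(c,np.round(K,1).tolist(),np.round(p['R'],3).tolist(),np.round(p['t'],3).tolist(), (-np.array(p['R']).T@np.array(p['t'])).round(3))
    for n in('box','lid_handle','left1_c','right1_c','spice_jar','tin','mill','dropper'):
        for r in robot.recognise(n,p):
            b=np.array(r['bbox'])*[560,420,560,420]; print(n,b.round(0),round(r['conf'],2))
print(robot.get_obs())
E
```

```text
pics
top [[481.1, 0.0, 290.2], [0.0, 481.1, 204.2], [0.0, 0.0, 1.0]] [[0.009, -1.0, 0.005], [-0.999, -0.01, -0.046], [0.046, -0.005, -0.999]] [0.0, 0.519, 1.114] [0.467 0.01  1.137]
box [264. 175. 349. 260.] 0.84
right1_c [373. 219. 388. 236.] 0.48
spice_jar [120. 201. 158. 222.] 0.71
tin [300. 127. 334. 162.] 0.64
tin [270. 181. 342. 260.] 0.41
mill [341. 133. 362. 158.] 0.73
dropper [160. 170. 178. 187.] 0.68
scene [[381.0, 0.0, 278.7], [0.0, 381.0, 210.9], [0.0, 0.0, 1.0]] [[-0.867, -0.498, -0.022], [-0.325, 0.597, -0.733], [0.379, -0.629, -0.679]] [0.462, 0.239, 0.71] [0.209 0.534 0.668]
box [254. 192. 349. 267.] 0.98
lid_handle [262. 197. 340. 252.] 0.91
left1_c [255. 191. 345. 271.] 0.49
right1_c [329. 182. 343. 201.] 0.78
spice_jar [174. 324. 215. 378.] 0.88
spice_jar [255. 192. 345. 265.] 0.29
tin [240. 179. 261. 217.] 0.8
mill [256. 160. 271. 191.] 0.62
dropper [175. 292. 199. 326.] 0.57
{'time': 0.9, 'joint_pos': array([ 76.93697805,  39.48105699, -11.15208736,  89.6841964 ,
         9.01272488,  51.70926703, -12.3247449 ]), 'joint_velocities': array([-0.03568001, -0.01154671,  0.00474353,  0.04540384,  0.00037329,
        0.00986992, -0.01174232]), 'tau': array([-6.84888528e-05, -5.27478290e+01, -1.26693081e+00, -1.53745598e+01,
       -5.19270916e-02, -6.84439092e-04,  8.97991441e-06]), 'eef_pos': array([ 0.16181234, -0.60372406,  0.25276386]), 'ee_rot': array([ 1.79993091e+02, -2.15896059e-03,  1.50022275e+01]), 'contact_force': array([0.39272378, 0.21932841, 0.17529934]), 'wrist_torque': array([-0.024613  , -0.04841706, -0.05101444]), 'grip_force': 0.0, 'grip_width': 1.0011828402375287}
```

```bash
python3 - <<'E'
import cv2
a=cv2.imread('pics/top1.png'); c=a[120:280,110:490]
cv2.imwrite('pics/topc.png',cv2.resize(c[:, 140:380],None,fx=3.3,fy=3.3,interpolation=cv2.INTER_CUBIC))
E
```

```text
(no output)
```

View pics/top1.png

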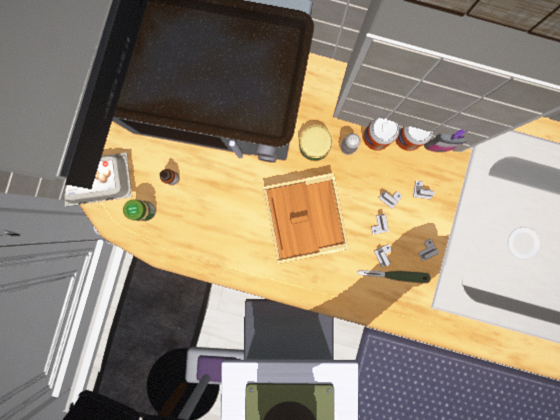

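View pics/topc.png

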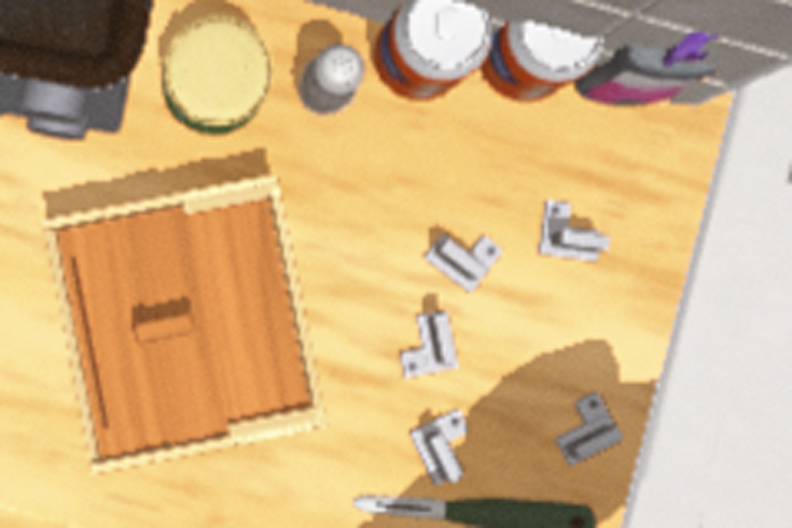

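View pics/scene1.png

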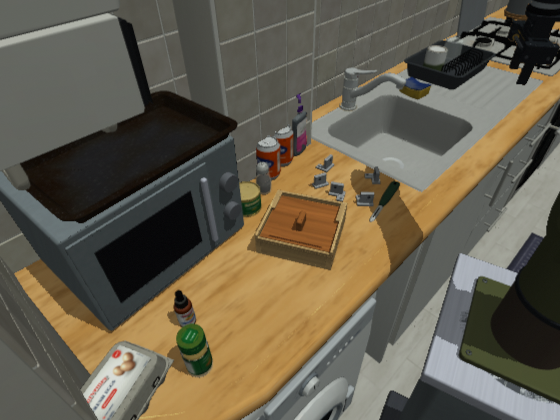

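The overhead view shows the box at about (305,217) with its lip on the left, and the lid handle at (298,215). Five brackets lie right of the box, around cols 378–437, rows 185–260. The scene view agrees. I'll zoom in on the brackets to tell which hand each one is.

```bash
python3 - <<'E'
import cv2
a=cv2.imread('pics/top1.png'); cv2.imwrite('pics/brk.png',cv2.resize(a[175:270,368:443],None,fx=6.2,fy=6.2,interpolation=cv2.INTER_CUBIC))
a=cv2.imread('pics/top1.png'); cv2.imwrite('pics/boxc.png',cv2.resize(a[165:270,255:357],None,fx=5.7,fy=5.7,interpolation=cv2.INTER_CUBIC))
E
```

```text
(no output)
```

View pics/brk.png

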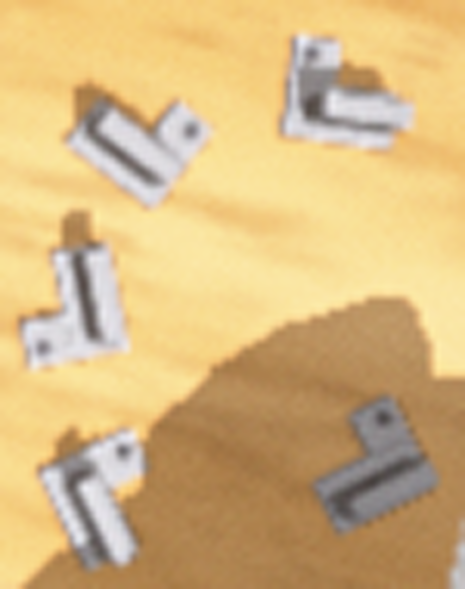

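View pics/boxc.png

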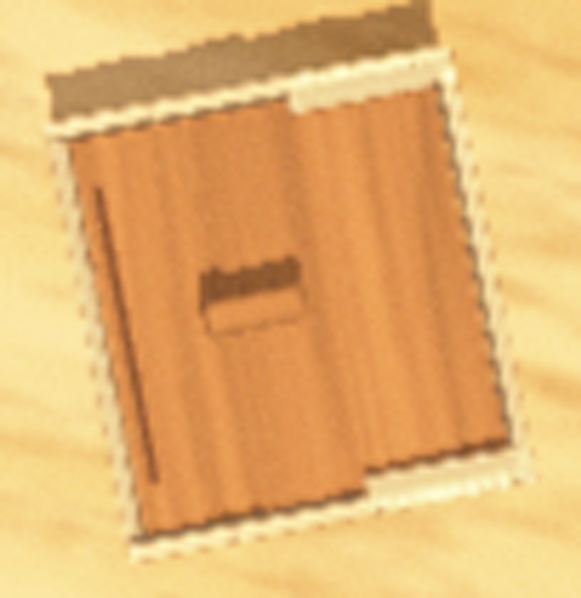

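```bash
cat > fit.py <<'E'
from h import *
from scipy.optimize import least_squares
def fit(p,pts,model,sc,off,g):
    uv=(np.array(pts)+.5)/sc-.5+off
    M=np.array(model)/1000
    def f(q):
        c,s=np.cos(q[2]),np.sin(q[2])
        return np.concatenate([proj(p,[q[0]+c*m[0]-s*m[1],q[1]+s*m[0]+c*m[1],m[2]]) for m in M]-uv if 0 else [proj(p,[q[0]+c*m[0]-s*m[1],q[1]+s*m[0]+c*m[1],m[2]])-a for m,a in zip(M,uv)])
    x0=ray(p,*uv.mean(0),.01)
    r=min((least_squares(f,[x0[0],x0[1],a]) for a in np.radians([0,90,180,270])),key=lambda r:r.cost)
    return r.x[0],r.x[1],np.degrees(r.x[2])%360,np.sqrt(np.mean(r.fun**2))
E
cat > f1.py <<'E'
from fit import *
p=snap('top'); o=[368,175]
T=6
def br(s):return dict(tl=(-21,11,T),tr=(-21,-11,T),fl=(21,11,T),fr=(21,-11,T),tf=(21,28*s,T),tb=(3,28*s,T))
B=dict(A=(1,dict(tr=(68,140),fr=(152,207),tf=(212,133),tb=(180,100))),
B=(-1,dict(tf=(297,37),tb=(340,40),fl=(285,135),tl=(392,148))),
C=(-1,dict(tr=(55,252),tl=(108,245),fl=(127,350),tf=(28,368),tb=(22,322))),
D=(-1,dict(fl=(40,470),tf=(137,430),tb=(148,470),tl=(95,570))),
E=(1,dict(tl=(315,487),tr=(340,532),fr=(438,482),tf=(392,395),tb=(350,410))))
for n,(s,d) in B.items():
    m=br(s); print(n,'L' if s>0 else 'R',np.round(fit(p,list(d.values()),[m[k] for k in d],6.2,o,0),4))
print('box',np.round(fit(p,[(295,112),(367,470),(450,50),(530,480)],[(-15,-73,60),(-15,73,60),(-81.5,-87.5,60),(-81.5,87.5,60)],5.7,[255,165],0),4))
print('handle',[(ray(p,*((np.array(c)+.5)/5.7-.5+[255,165]),.078)).round(4) for c in[(257,313),(208,308),(302,290),(302,318),(212,335)]])
for n in('spice_jar','dropper','tin','mill'):
  for r in robot.recognise(n,p)[:1]:
    b=np.array(r['bbox'])*[560,420,560,420]; print(n,ray(p,(b[0]+b[2])/2,(b[1]+b[3])/2,.05).round(3))
E
python3 f1.py
```

```text
A L [ 5.336000e-01 -2.255000e-01  2.308668e+02  3.361000e-01]
B R [ 0.5489 -0.3074 83.8385  0.2521]
C R [  0.4765  -0.2119 189.8429   0.2691]
D R [ 0.3983 -0.2123 26.525   0.5615]
E L [  0.409   -0.3201 297.5243   0.3842]
box [ 4.882000e-01 -2.910000e-02  1.010217e+02  7.337000e-01]
handle [array([ 0.4826, -0.0158,  0.078 ]), array([0.4843, 0.0031, 0.078 ]), array([ 0.4916, -0.0332,  0.078 ]), array([ 0.4808, -0.0332,  0.078 ]), array([0.4739, 0.0014, 0.078 ])]
spice_jar [0.499 0.347 0.05 ]
dropper [0.571 0.28  0.05 ]
tin [ 0.656 -0.057  0.05 ]
mill [ 0.649 -0.13   0.05 ]
```

Two are left-hand (A, E) and three right-hand (B, C, D). The box is at yaw 101°, and the lid handle is near (0.484, -0.015). I'll move above it.

Call:
jog_arm([
  {"dx": 1.6,"dy": 2.95,"dz": -0.5,"turn": 4.3},
  {"dx": 1.6,"dy": 2.95,"dz": -0.5,"turn": 4.3},
  {"dx": 1.6,"dy": 2.95,"dz": -0.5,"turn": 4.3},
  {"dx": 1.6,"dy": 2.95,"dz": -0.5,"turn": 4.3},
  {"dx": 1.6,"dy": 2.95,"dz": -0.5,"turn": 4.3},
  {"dx": 1.6,"dy": 2.95,"dz": -0.5,"turn": 4.3},
  {"dx": 1.6,"dy": 2.95,"dz": -0.5,"turn": 4.3},
  {"dx": 1.6,"dy": 2.95,"dz": -0.5,"turn": 4.3},
  {"dx": 1.6,"dy": 2.95,"dz": -0.5,"turn": 4.3},
  {"dx": 1.6,"dy": 2.95,"dz": -0.5,"turn": 4.3},
  {"dx": 1.6,"dy": 2.95,"dz": -0.5,"turn": 4.3},
  {"dx": 1.6,"dy": 2.95,"dz": -0.5,"turn": 4.3},
  {"dx": 1.6,"dy": 2.95,"dz": -0.5,"turn": 4.3},
  {"dx": 1.6,"dy": 2.95,"dz": -0.5,"turn": 4.3},
  {"dx": 1.6,"dy": 2.95,"dz": -0.5,"turn": 4.3},
  {"dx": 1.6,"dy": 2.95,"dz": -0.5,"turn": 4.3},
  {"dx": 1.6,"dy": 2.95,"dz": -0.5,"turn": 4.3},
  {"dx": 1.6,"dy": 2.95,"dz": -0.5,"turn": 4.3},
  {"dx": 1.6,"dy": 2.95,"dz": -0.5,"turn": 4.3},
  {"dx": 1.6,"dy": 2.95,"dz": -0.5,"turn": 4.3},
], gripper=130, newtons=8)

```text
time: 3.15
eef_pos: [0.4827, -0.0124, 0.1527]
ee_rot: [180.0, 0.0, 101.2]
contact_force: [0.2, -0.1, 0.4]
grip_width: 0.493
grip_force: 0.0
```

Call:
jog_arm([
  {"dx": 0.1,"dy": -0.3,"dz": -2},
  {"dz": -2},
  {"dz": -2},
  {"dz": -1.5},
  {"dz": -0.8},
  {},
  {},
])

```text
schema error: expected keys dx, dy, dz, turn
```

```bash
python3 - <<'E'
from h import *
p=snap('scene'); a=cv2.cvtColor(p['image'],cv2.COLOR_RGB2BGR)
cv2.imwrite('pics/s2.png',cv2.resize(a[150:290,220:380],None,fx=4,fy=4,interpolation=cv2.INTER_CUBIC))
E
```

```text
(no output)
```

View pics/s2.png

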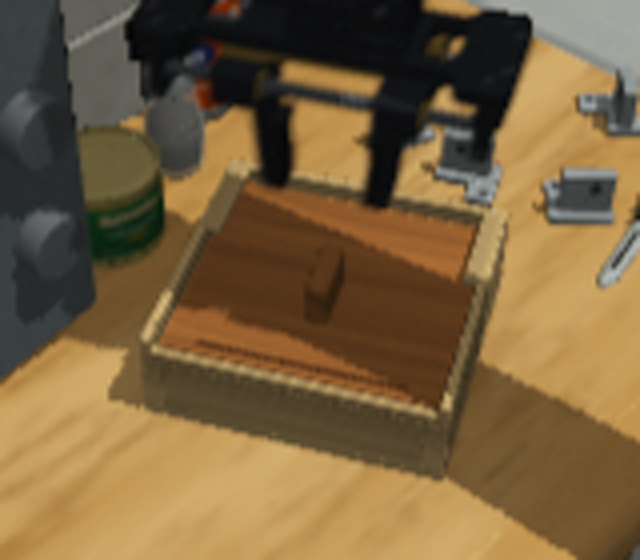

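The move was refused because every row needs all four keys. The picture shows the hand still above the box, straddling the handle at (325,280).

Call:
jog_arm([
  {"dx": 0.1,"dy": -0.3,"dz": -2,"turn": 0},
  {"dx": 0,"dy": 0,"dz": -2,"turn": 0},
  {"dx": 0,"dy": 0,"dz": -2,"turn": 0},
  {"dx": 0,"dy": 0,"dz": -1.5,"turn": 0},
  {"dx": 0,"dy": 0,"dz": -0.8,"turn": 0},
  {"dx": 0,"dy": 0,"dz": 0,"turn": 0},
  {"dx": 0,"dy": 0,"dz": 0,"turn": 0},
])

```text
time: 3.9
eef_pos: [0.4831, -0.0167, 0.0701]
ee_rot: [180.0, 0.0, 101.0]
contact_force: [-0.1, 0.2, -0.1]
grip_width: 0.492
grip_force: 0.0
```

Call:
jog_arm([
  {"dx": 0,"dy": 0,"dz": 0,"turn": 0},
  {"dx": 0,"dy": 0,"dz": 0,"turn": 0},
  {"dx": 0,"dy": 0,"dz": 0,"turn": 0},
  {"dx": 0,"dy": 0,"dz": 0,"turn": 0},
  {"dx": 0,"dy": 0,"dz": 0,"turn": 0},
  {"dx": 0,"dy": 0,"dz": 0,"turn": 0},
  {"dx": 0,"dy": 0,"dz": 0,"turn": 0},
], gripper=255, newtons=15)

```text
time: 4.6
eef_pos: [0.483, -0.0168, 0.07]
ee_rot: [180.0, 0.0, 101.0]
contact_force: [-0.3, 0.3, 6.0]
grip_width: 0.158
grip_force: 15.0
```

Call:
jog_arm([
  {"dx": 0,"dy": 0,"dz": 0.2,"turn": 0},
  {"dx": 0,"dy": 0,"dz": 0.2,"turn": 0},
  {"dx": 0,"dy": 0,"dz": 0.2,"turn": 0},
  {"dx": 0,"dy": 0,"dz": 0.1,"turn": 0},
  {"dx": 0,"dy": 0,"dz": 0.1,"turn": 0},
  {"dx": 0,"dy": 0,"dz": 0,"turn": 0},
])

```text
time: 5.2
eef_pos: [0.4827, -0.0173, 0.0776]
ee_rot: [-180.0, 0.0, 101.0]
contact_force: [0.7, -2.6, -5.3]
grip_width: 0.156
grip_force: 15.0
```

```bash
python3 - <<'E'
from h import *
p=snap('scene'); a=cv2.cvtColor(p['image'],cv2.COLOR_RGB2BGR)
cv2.imwrite('pics/s3.png',cv2.resize(a[180:290,230:370],None,fx=5,fy=5,interpolation=cv2.INTER_CUBIC))
E
```

```text
(no output)
```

View pics/s3.png

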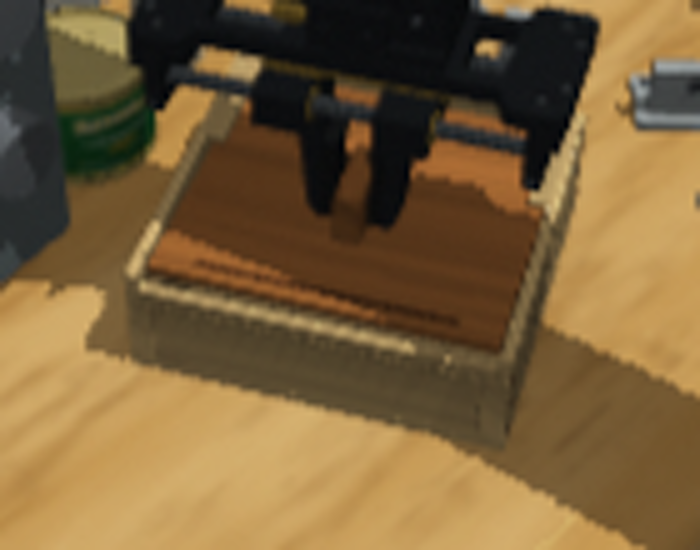

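The fingers hold the handle at (350,200). The front edge along (260,310) looks about level with the lip, so I'll raise a little more, then pull and watch the force.

Call:
jog_arm([
  {"dx": 0,"dy": 0,"dz": 0.1,"turn": 0},
  {"dx": 0,"dy": 0,"dz": 0.1,"turn": 0},
  {"dx": 0,"dy": 0,"dz": 0,"turn": 0},
])

```text
time: 5.55
eef_pos: [0.4827, -0.0174, 0.0797]
ee_rot: [-180.0, 0.0, 101.0]
contact_force: [1.5, -2.8, -6.8]
grip_width: 0.159
grip_force: 15.0
```

Call:
jog_arm([
  {"dx": -0.1,"dy": 0.4,"dz": 0,"turn": 0},
  {"dx": -0.1,"dy": 0.4,"dz": 0,"turn": 0},
  {"dx": 0,"dy": 0,"dz": 0,"turn": 0},
])

```text
time: 5.85
eef_pos: [0.4806, -0.0066, 0.0801]
ee_rot: [179.9, -0.1, 101.2]
contact_force: [0.6, 0.3, -1.3]
grip_width: 0.157
grip_force: 15.0
```

Call:
jog_arm([
  {"dx": -0.1,"dy": 0.5,"dz": 0,"turn": 0},
  {"dx": -0.1,"dy": 0.5,"dz": 0,"turn": 0},
  {"dx": -0.1,"dy": 0.5,"dz": 0,"turn": 0},
  {"dx": -0.1,"dy": 0.5,"dz": 0,"turn": 0},
  {"dx": 0,"dy": 0,"dz": 0,"turn": 0},
])

```text
time: 6.35
eef_pos: [0.4766, 0.0125, 0.0798]
ee_rot: [180.0, -0.0, 101.1]
contact_force: [0.5, 0.0, -0.4]
grip_width: 0.153
grip_force: 15.0
```

```bash
python3 - <<'E'
from h import *
p=snap('scene'); a=cv2.cvtColor(p['image'],cv2.COLOR_RGB2BGR)
cv2.imwrite('pics/s4.png',cv2.resize(a[180:290,230:370],None,fx=5,fy=5,interpolation=cv2.INTER_CUBIC))
E
```

```text
(no output)
```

View pics/s4.png

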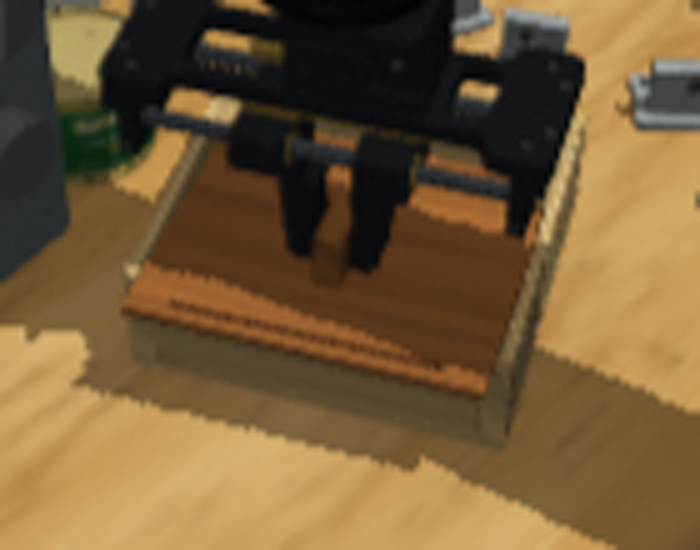

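The lid's front edge at (300,340) now hangs over the lip, so I'll draw it out.

Call:
jog_arm([
  {"dx": -0.1,"dy": 0.5,"dz": 0,"turn": 0},
  {"dx": -0.1,"dy": 0.5,"dz": 0,"turn": 0},
  {"dx": -0.1,"dy": 0.5,"dz": 0,"turn": 0},
  {"dx": -0.1,"dy": 0.5,"dz": 0,"turn": 0},
  {"dx": -0.1,"dy": 0.5,"dz": 0,"turn": 0},
  {"dx": -0.1,"dy": 0.5,"dz": 0,"turn": 0},
  {"dx": -0.1,"dy": 0.5,"dz": 0,"turn": 0},
  {"dx": -0.1,"dy": 0.5,"dz": 0,"turn": 0},
  {"dx": -0.1,"dy": 0.5,"dz": 0,"turn": 0},
  {"dx": 0,"dy": 0.2,"dz": 0.5,"turn": 0},
  {"dx": 0,"dy": 0.2,"dz": 0.8,"turn": 0},
  {"dx": 0,"dy": 0.2,"dz": 0.8,"turn": 0},
  {"dx": 0,"dy": 0.2,"dz": 0.8,"turn": 0},
  {"dx": 0,"dy": 0.2,"dz": 0.8,"turn": 0},
  {"dx": 0,"dy": 0,"dz": 0,"turn": 0},
], newtons=20)

```text
time: 7.9
eef_pos: [0.4685, 0.0667, 0.118]
ee_rot: [179.9, -0.0, 101.0]
contact_force: [-0.8, -0.1, -1.6]
grip_width: 0.157
grip_force: 20.0
```

Call:
jog_arm([
  {"dx": 0.2,"dy": 1.25,"dz": 0,"turn": -1.1},
  {"dx": 0.2,"dy": 1.25,"dz": 0,"turn": -1.1},
  {"dx": 0.2,"dy": 1.25,"dz": 0,"turn": -1.1},
  {"dx": 0.2,"dy": 1.25,"dz": 0,"turn": -1.1},
  {"dx": 0.2,"dy": 1.25,"dz": 0,"turn": -1.1},
  {"dx": 0.2,"dy": 1.25,"dz": 0,"turn": -1.1},
  {"dx": 0.2,"dy": 1.25,"dz": 0,"turn": -1.1},
  {"dx": 0.2,"dy": 1.25,"dz": 0,"turn": -1.1},
  {"dx": 0.2,"dy": 1.25,"dz": 0,"turn": -1.1},
  {"dx": 0.3,"dy": 1.1,"dz": 0,"turn": -1.1},
  {"dx": 0,"dy": 0,"dz": -2,"turn": 0},
  {"dx": 0,"dy": 0,"dz": -1.5,"turn": 0},
  {"dx": 0,"dy": 0,"dz": 0,"turn": 0},
])

```text
time: 9.2
eef_pos: [0.4879, 0.1897, 0.0803]
ee_rot: [-179.8, 0.1, 90.0]
contact_force: [-0.1, -0.3, -1.6]
grip_width: 0.159
grip_force: 20.0
```

```bash
python3 - <<'E'
from h import *
p=snap('scene'); a=cv2.cvtColor(p['image'],cv2.COLOR_RGB2BGR)
q=snap('top'); b=cv2.cvtColor(q['image'],cv2.COLOR_RGB2BGR)
cv2.imwrite('pics/s5.png',np.hstack([cv2.resize(a[160:400,130:360],None,fx=1.7,fy=1.7),cv2.resize(b[120:300,120:350],None,fx=1.7,fy=408/180)]))
E
```

```text
(no output)
```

View pics/s5.png

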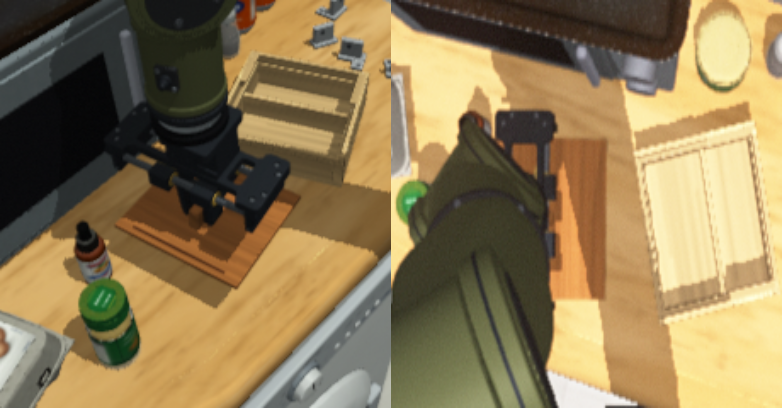

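The box is open, with the lid over clear worktop between the box and the jar. Lowering.

Call:
jog_arm([
  {"dx": 0,"dy": 0,"dz": -1.5,"turn": 0},
  {"dx": 0,"dy": 0,"dz": -1.5,"turn": 0},
  {"dx": 0,"dy": 0,"dz": -1,"turn": 0},
  {"dx": 0,"dy": 0,"dz": -0.5,"turn": 0},
  {"dx": 0,"dy": 0,"dz": -0.4,"turn": 0},
  {"dx": 0,"dy": 0,"dz": -0.3,"turn": 0},
  {"dx": 0,"dy": 0,"dz": 0,"turn": 0},
], newtons=10)

```text
time: 10.0
eef_pos: [0.4891, 0.1902, 0.0299]
ee_rot: [180.0, -0.0, 90.0]
contact_force: [-1.0, 0.6, -0.9]
grip_width: 0.157
grip_force: 10.0
```

Call:
jog_arm([
  {"dx": 0,"dy": 0,"dz": -0.2,"turn": 0},
  {"dx": 0,"dy": 0,"dz": -0.2,"turn": 0},
  {"dx": 0,"dy": 0,"dz": 0,"turn": 0},
  {"dx": 0,"dy": 0,"dz": 0,"turn": 0},
])

```text
time: 10.4
eef_pos: [0.4891, 0.19, 0.0261]
ee_rot: [179.9, -0.0, 90.0]
contact_force: [0.5, 1.1, 5.0]
grip_width: 0.152
grip_force: 10.0
```

Call:
jog_arm([
  {"dx": 0,"dy": 0,"dz": 0,"turn": 0},
  {"dx": 0,"dy": 0,"dz": 0,"turn": 0},
  {"dx": 0,"dy": 0,"dz": 0,"turn": 0},
  {"dx": 0,"dy": 0,"dz": 0.5,"turn": 0},
  {"dx": 0,"dy": 0,"dz": 2,"turn": 0},
  {"dx": 0,"dy": 0,"dz": 3,"turn": 0},
  {"dx": 0,"dy": 0,"dz": 4,"turn": 0},
  {"dx": 0,"dy": 0,"dz": 3,"turn": 0},
], gripper=170)

```text
time: 11.2
eef_pos: [0.4889, 0.1897, 0.1528]
ee_rot: [179.9, -0.0, 90.0]
contact_force: [0.9, 0.8, 0.1]
grip_width: 0.335
grip_force: 0.0
```

```bash
cat > blobs.py <<'E'
from h import *
def blobs(a):
    s=cv2.cvtColor(a,cv2.COLOR_BGR2HSV)[...,1]; m=((s<70)*255).astype(np.uint8)
    m[:178]=0;m[268:]=0;m[:,:365]=0;m[:,445:]=0
    n,l,st,c=cv2.connectedComponentsWithStats(m)
    return [(c[i].round(1).tolist(),int(st[i,4])) for i in range(1,n) if st[i,4]>40]
E
python3 - <<'E'
from blobs import *
print(blobs(cv2.imread('pics/top1.png')))
p=snap('top','t6'); print(blobs(cv2.imread('pics/t6.png')))
print(robot.get_obs()['joint_pos'].round(1))
E
```

```text
[([421.8, 190.9], 238), ([390.2, 198.5], 229), ([380.2, 224.8], 232), ([428.3, 250.2], 229), ([383.2, 254.7], 236)]
[([421.9, 190.9], 243), ([390.3, 198.6], 236), ([380.2, 224.9], 240), ([435.2, 225.5], 55), ([428.4, 250.3], 236), ([383.1, 254.6], 240)]
[-16.1  41.  -16.6 112.   22.3  29.7 -48.4]
```

Call:
jog_arm([
  {"dx": -0.1,"dy": -3.35,"dz": 0,"turn": -6.7},
  {"dx": -0.1,"dy": -3.35,"dz": 0,"turn": -6.7},
  {"dx": -0.1,"dy": -3.35,"dz": 0,"turn": -6.7},
  {"dx": -0.1,"dy": -3.35,"dz": 0,"turn": -6.7},
  {"dx": -0.1,"dy": -3.35,"dz": 0,"turn": -6.7},
  {"dx": -0.1,"dy": -3.35,"dz": 0,"turn": -6.7},
  {"dx": -0.1,"dy": -3.35,"dz": 0,"turn": -6.7},
  {"dx": -0.1,"dy": -3.35,"dz": 0,"turn": -6.7},
  {"dx": -0.1,"dy": -3.35,"dz": 0,"turn": -6.7},
  {"dx": -0.1,"dy": -3.35,"dz": 0,"turn": -6.7},
  {"dx": 0,"dy": -3.35,"dz": 0,"turn": -6.7},
  {"dx": 0,"dy": -3.3,"dz": 0,"turn": -6.3},
  {"dx": 0,"dy": 0,"dz": 0,"turn": 0},
])

```text
time: 12.55
eef_pos: [0.4779, -0.2177, 0.1509]
ee_rot: [179.7, 0.0, 9.4]
contact_force: [-0.4, 0.5, -0.0]
grip_width: 0.334
grip_force: 0.0
```

Call:
jog_arm([
  {"dx": 0,"dy": 0,"dz": -3,"turn": 0},
  {"dx": 0,"dy": 0,"dz": -3,"turn": 0},
  {"dx": 0,"dy": 0,"dz": -2.5,"turn": 0},
  {"dx": 0,"dy": 0,"dz": 0,"turn": 0},
  {"dx": 0,"dy": 0,"dz": 0,"turn": 0},
])

```text
time: 13.05
eef_pos: [0.4786, -0.2111, 0.0659]
ee_rot: [-180.0, 0.0, 10.1]
contact_force: [0.4, -0.4, 0.4]
grip_width: 0.331
grip_force: 0.0
```

Call:
jog_arm([
  {"dx": 0,"dy": 0,"dz": -2,"turn": 0},
  {"dx": 0,"dy": 0,"dz": -1.5,"turn": 0},
  {"dx": 0,"dy": 0,"dz": -0.7,"turn": 0},
  {"dx": 0,"dy": 0,"dz": 0,"turn": 0},
])

```text
time: 13.45
eef_pos: [0.4785, -0.2115, 0.0234]
ee_rot: [-180.0, 0.0, 10.0]
contact_force: [-1.2, 0.4, -0.2]
grip_width: 0.331
grip_force: 0.0
```

Call:
jog_arm([
  {"dx": 0,"dy": 0,"dz": 0,"turn": 0},
  {"dx": 0,"dy": 0,"dz": 0,"turn": 0},
  {"dx": 0,"dy": 0,"dz": 0,"turn": 0},
  {"dx": 0,"dy": 0,"dz": 0,"turn": 0},
  {"dx": 0,"dy": 0,"dz": 0,"turn": 0},
  {"dx": 0,"dy": 0,"dz": 0,"turn": 0},
], gripper=255, newtons=40)

```text
time: 14.05
eef_pos: [0.4792, -0.2121, 0.0243]
ee_rot: [179.9, -0.1, 10.0]
contact_force: [0.5, -0.1, 5.4]
grip_width: 0.11
grip_force: 40.0
```

Call:
jog_arm([
  {"dx": 0,"dy": 0,"dz": 2,"turn": 0},
  {"dx": 0,"dy": 0,"dz": 4,"turn": 0},
  {"dx": 0,"dy": 0,"dz": 4,"turn": 0},
  {"dx": -0.2,"dy": 1.1,"dz": 0,"turn": 7.6},
  {"dx": -0.2,"dy": 1.1,"dz": 0,"turn": 7.6},
  {"dx": -0.2,"dy": 1.1,"dz": 0,"turn": 7.6},
  {"dx": -0.2,"dy": 1.1,"dz": 0,"turn": 7.6},
  {"dx": -0.2,"dy": 1.1,"dz": 0,"turn": 7.6},
  {"dx": -0.2,"dy": 1.1,"dz": 0,"turn": 7.6},
  {"dx": -0.2,"dy": 1.1,"dz": 0,"turn": 7.6},
  {"dx": -0.2,"dy": 1.1,"dz": 0,"turn": 7.6},
  {"dx": -0.2,"dy": 1.1,"dz": 0,"turn": 7.6},
  {"dx": -0.2,"dy": 1.1,"dz": 0,"turn": 7.6},
  {"dx": -0.1,"dy": 1.3,"dz": 0,"turn": 7.6},
  {"dx": -0.1,"dy": 1.3,"dz": 0,"turn": 7.4},
  {"dx": 0,"dy": 0,"dz": 0,"turn": 0},
  {"dx": 0,"dy": 0,"dz": 0,"turn": 0},
])

```text
time: 15.75
eef_pos: [0.4566, -0.0761, 0.1237]
ee_rot: [-180.0, 0.0, 100.8]
contact_force: [-0.9, -0.5, -1.1]
grip_width: 0.112
grip_force: 40.0
```

```bash
python3 - <<'E'
from h import *
p=snap('scene'); a=cv2.cvtColor(p['image'],cv2.COLOR_RGB2BGR)
q=snap('top'); b=cv2.cvtColor(q['image'],cv2.COLOR_RGB2BGR)
cv2.imwrite('pics/s7.png',np.hstack([cv2.resize(a[150:290,240:380],None,fx=2.8,fy=2.8),cv2.resize(b[150:290,240:380],None,fx=2.8,fy=2.8)]))
print(robot.get_obs()['joint_pos'].round(1))
E
```

```text
[ 15.   42.  -18.  123.2  37.3  20.  -23.3]
```

View pics/s7.png

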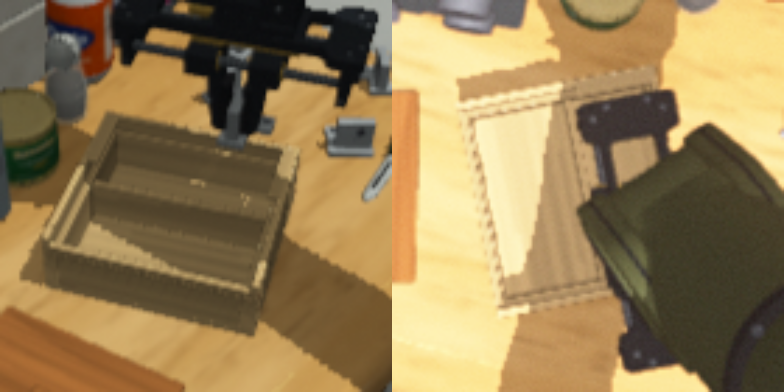

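The bracket is held over the small compartment (left panel, about (235,120)). Lowering it in.

Call:
jog_arm([
  {"dx": 0,"dy": 0,"dz": -2.5,"turn": 0},
  {"dx": 0,"dy": 0,"dz": -2.5,"turn": 0},
  {"dx": 0,"dy": 0,"dz": -2,"turn": 0},
  {"dx": 0,"dy": 0,"dz": -1.5,"turn": 0},
  {"dx": 0,"dy": 0,"dz": -0.7,"turn": 0},
  {"dx": 0,"dy": 0,"dz": 0,"turn": 0},
  {"dx": 0,"dy": 0,"dz": 0,"turn": 0},
])

```text
time: 16.55
eef_pos: [0.457, -0.0761, 0.0321]
ee_rot: [180.0, 0.0, 100.9]
contact_force: [0.6, 0.6, -0.8]
grip_width: 0.111
grip_force: 40.0
```

Call:
jog_arm([
  {"dx": 0,"dy": 0,"dz": 0,"turn": 0},
  {"dx": 0,"dy": 0,"dz": 0,"turn": 0},
  {"dx": 0,"dy": 0,"dz": 1,"turn": 0},
  {"dx": 0,"dy": 0,"dz": 3,"turn": 0},
  {"dx": 0,"dy": 0,"dz": 4,"turn": 0},
], gripper=203)

```text
time: 17.05
eef_pos: [0.4559, -0.0757, 0.1122]
ee_rot: [-179.8, 0.0, 101.0]
contact_force: [0.8, 0.4, -0.2]
grip_width: 0.203
grip_force: 0.0
```

```bash
python3 - <<'E'
from blobs import *
snap('top','t8'); print(blobs(cv2.imread('pics/t8.png')))
E
```

```text
[([421.9, 190.8], 243), ([390.3, 198.6], 240), ([430.6, 247.2], 144), ([374.1, 253.0], 162)]
```

Call:
jog_arm([
  {"dx": -0.6,"dy": -1.37,"dz": 0,"turn": -7.45},
  {"dx": -0.6,"dy": -1.37,"dz": 0,"turn": -7.45},
  {"dx": -0.6,"dy": -1.37,"dz": 0,"turn": -7.45},
  {"dx": -0.6,"dy": -1.37,"dz": 0,"turn": -7.45},
  {"dx": -0.6,"dy": -1.37,"dz": 0,"turn": -7.45},
  {"dx": -0.6,"dy": -1.37,"dz": 0,"turn": -7.45},
  {"dx": -0.6,"dy": -1.37,"dz": 0,"turn": -7.45},
  {"dx": -0.6,"dy": -1.37,"dz": 0,"turn": -7.45},
  {"dx": -0.6,"dy": -1.37,"dz": 0,"turn": -7.45},
  {"dx": -0.6,"dy": -1.37,"dz": 0,"turn": -7.45},
  {"dx": 0,"dy": 0,"dz": -3,"turn": 0},
  {"dx": 0,"dy": 0,"dz": -2,"turn": 0},
  {"dx": 0,"dy": 0,"dz": 0,"turn": 0},
  {"dx": 0,"dy": 0,"dz": 0,"turn": 0},
], gripper=170)

```text
time: 18.5
eef_pos: [0.3967, -0.2127, 0.0621]
ee_rot: [-180.0, 0.0, 26.5]
contact_force: [-0.1, 0.3, 0.1]
grip_width: 0.335
grip_force: 0.0
```

```bash
python3 - <<'E'
import cv2
b=cv2.imread('pics/t8.png'); cv2.imwrite('pics/t8c.png',cv2.resize(b[165:290,250:450],None,fx=4,fy=4,interpolation=cv2.INTER_CUBIC))
E
```

```text
(no output)
```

View pics/t8c.png

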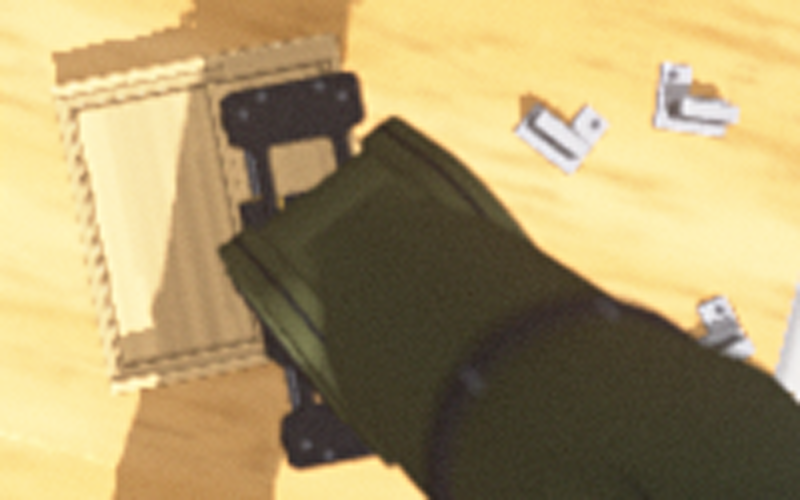

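The forearm was just hiding D and part of E; the blob at (374,253) is the arm itself. Continuing with D.

Call:
jog_arm([
  {"dx": 0,"dy": 0,"dz": -1.8,"turn": 0},
  {"dx": 0,"dy": 0,"dz": -1.3,"turn": 0},
  {"dx": 0,"dy": 0,"dz": -0.7,"turn": 0},
  {"dx": 0,"dy": 0,"dz": 0,"turn": 0},
])

```text
time: 18.9
eef_pos: [0.4009, -0.2152, 0.0323]
ee_rot: [-179.7, 0.2, 26.6]
contact_force: [-0.4, -0.1, 0.3]
grip_width: 0.338
grip_force: 0.0
```

Call:
jog_arm([
  {"dx": 0,"dy": 0,"dz": 0,"turn": 0},
  {"dx": 0,"dy": 0,"dz": 0,"turn": 0},
  {"dx": 0,"dy": 0,"dz": 0,"turn": 0},
  {"dx": 0,"dy": 0,"dz": 0,"turn": 0},
  {"dx": 0,"dy": 0,"dz": 0,"turn": 0},
  {"dx": 0,"dy": 0,"dz": 0,"turn": 0},
], gripper=255, newtons=40)

```text
time: 19.5
eef_pos: [0.4004, -0.2147, 0.0323]
ee_rot: [-179.7, 0.3, 26.5]
contact_force: [-0.7, 1.5, 5.4]
grip_width: 0.109
grip_force: 40.0
```

Call:
jog_arm([
  {"dx": 0,"dy": 0,"dz": 3,"turn": 0},
  {"dx": 0,"dy": 0,"dz": 4,"turn": 0},
  {"dx": 0,"dy": 0,"dz": 4,"turn": 0},
  {"dx": 1.4,"dy": 1.5,"dz": 0,"turn": 7.45},
  {"dx": 1.4,"dy": 1.5,"dz": 0,"turn": 7.45},
  {"dx": 1.4,"dy": 1.5,"dz": 0,"turn": 7.45},
  {"dx": 1.4,"dy": 1.5,"dz": 0,"turn": 7.45},
  {"dx": 1.4,"dy": 1.5,"dz": 0,"turn": 7.45},
  {"dx": 1.4,"dy": 1.5,"dz": 0,"turn": 7.45},
  {"dx": 1.4,"dy": 1.5,"dz": 0,"turn": 7.45},
  {"dx": 1.4,"dy": 1.5,"dz": 0,"turn": 7.45},
  {"dx": 1.4,"dy": 1.5,"dz": 0,"turn": 7.45},
  {"dx": 1.3,"dy": 1.5,"dz": 0,"turn": 7.45},
  {"dx": 0,"dy": 0,"dz": 0,"turn": 0},
  {"dx": 0,"dy": 0,"dz": 0,"turn": 0},
])

```text
time: 21.0
eef_pos: [0.5383, -0.0653, 0.1413]
ee_rot: [-179.5, 0.3, 100.9]
contact_force: [-0.1, -1.1, -0.4]
grip_width: 0.11
grip_force: 40.0
```

```bash
python3 - <<'E'
from h import *
p=snap('scene'); a=cv2.cvtColor(p['image'],cv2.COLOR_RGB2BGR)
q=snap('top'); b=cv2.cvtColor(q['image'],cv2.COLOR_RGB2BGR)
cv2.imwrite('pics/s9.png',np.hstack([cv2.resize(a[150:290,240:380],None,fx=2.8,fy=2.8),cv2.resize(b[150:290,250:390],None,fx=2.8,fy=2.8)]))
E
```

```text
(no output)
```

View pics/s9.png

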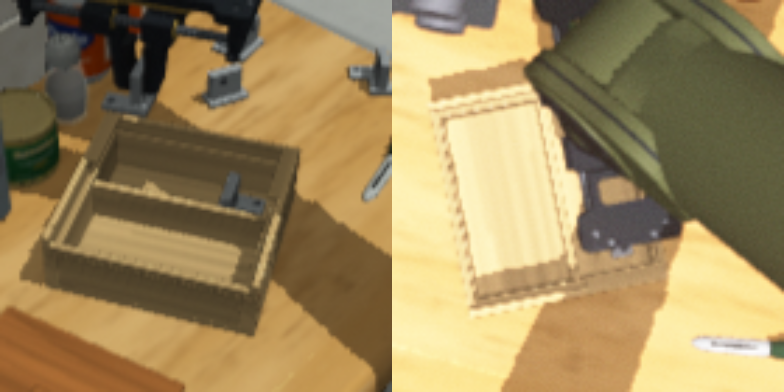

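C sits in the small compartment (left panel, (240,195)), and D is held over its other end. Lowering D.

Call:
jog_arm([
  {"dx": -0.3,"dy": 0.25,"dz": -2,"turn": 0},
  {"dx": 0,"dy": 0,"dz": -2.5,"turn": 0},
  {"dx": 0,"dy": 0,"dz": -2.5,"turn": 0},
  {"dx": 0,"dy": 0,"dz": -1.6,"turn": 0},
  {"dx": 0,"dy": 0,"dz": -1,"turn": 0},
  {"dx": 0,"dy": 0,"dz": -0.5,"turn": 0},
  {"dx": 0,"dy": 0,"dz": 0,"turn": 0},
])

```text
time: 21.8
eef_pos: [0.536, -0.0627, 0.0406]
ee_rot: [-179.6, 0.3, 101.0]
contact_force: [0.1, 1.0, -0.1]
grip_width: 0.105
grip_force: 40.0
```

Call:
jog_arm([
  {"dx": 0,"dy": 0,"dz": 0,"turn": 0},
  {"dx": 0,"dy": 0,"dz": 0,"turn": 0},
  {"dx": 0,"dy": 0,"dz": 1,"turn": 0},
  {"dx": 0,"dy": 0,"dz": 3,"turn": 0},
  {"dx": 0,"dy": 0,"dz": 4,"turn": 0},
], gripper=203)

```text
time: 22.3
eef_pos: [0.5353, -0.0623, 0.1214]
ee_rot: [-179.5, 0.2, 101.0]
contact_force: [1.8, -0.4, -0.6]
grip_width: 0.205
grip_force: 0.0
```

```bash
python3 - <<'E'
from blobs import *
snap('top','t10'); print(blobs(cv2.imread('pics/t10.png')), robot.get_obs()['eef_pos'])
E
```

```text
[([422.9, 190.0], 203), ([411.7, 226.9], 702)] [ 0.538869   -0.06112245  0.12780202]
```

```bash
python3 - <<'E'
from h import *
p=snap('top')
for u,v in[(377,150),(405,150),(430,151),(440,152),(455,150)]: print(ray(p,u,v,0.0).round(3),ray(p,u,v,0.08).round(3))
E
```

```text
[ 0.651 -0.2    0.   ] [ 0.638 -0.186  0.08 ]
[ 0.651 -0.267  0.   ] [ 0.639 -0.248  0.08 ]
[ 0.65  -0.327  0.   ] [ 0.637 -0.303  0.08 ]
[ 0.648 -0.351  0.   ] [ 0.635 -0.325  0.08 ]
[ 0.653 -0.386  0.   ] [ 0.64  -0.359  0.08 ]
```

Call:
jog_arm([
  {"dx": 0.05,"dy": -2.5,"dz": 0,"turn": -1.1},
  {"dx": 0.05,"dy": -2.5,"dz": 0,"turn": -1.1},
  {"dx": 0.05,"dy": -2.5,"dz": 0,"turn": -1.1},
  {"dx": 0.05,"dy": -2.5,"dz": 0,"turn": -1.1},
  {"dx": 0.05,"dy": -2.5,"dz": 0,"turn": -1.1},
  {"dx": 0.05,"dy": -2.5,"dz": 0,"turn": -1.1},
  {"dx": 0.05,"dy": -2.5,"dz": 0,"turn": -1.1},
  {"dx": 0.05,"dy": -2.5,"dz": 0,"turn": -1.1},
  {"dx": 0.05,"dy": -2.5,"dz": 0,"turn": -1.1},
  {"dx": 0.05,"dy": -2.2,"dz": 0,"turn": -1.1},
  {"dx": 0,"dy": 0,"dz": 0,"turn": 0},
  {"dx": 0,"dy": 0,"dz": 0,"turn": 0},
], gripper=139)

```text
time: 23.6
eef_pos: [0.5411, -0.3088, 0.1209]
ee_rot: [-179.6, 0.2, 90.0]
contact_force: [0.7, 0.3, 0.5]
grip_width: 0.458
grip_force: 0.0
```

```bash
python3 - <<'E'
from blobs import *
snap('top','t11'); print(blobs(cv2.imread('pics/t11.png')), robot.get_obs()['eef_pos'])
E
```

```text
[([433.5, 202.8], 765), ([390.1, 198.4], 224), ([428.4, 250.3], 235)] [ 0.54139797 -0.3077413   0.12097157]
```

Call:
jog_arm([
  {"dx": 0,"dy": 0,"dz": -2.5,"turn": 0},
  {"dx": 0,"dy": 0,"dz": -2.5,"turn": 0},
  {"dx": 0,"dy": 0,"dz": -2.5,"turn": 0},
  {"dx": 0,"dy": 0,"dz": -1.5,"turn": 0},
  {"dx": 0,"dy": 0,"dz": -0.6,"turn": 0},
  {"dx": 0,"dy": 0,"dz": 0,"turn": 0},
])

```text
time: 24.25
eef_pos: [0.5414, -0.3084, 0.0245]
ee_rot: [-179.6, 0.2, 90.1]
contact_force: [0.3, 0.1, -0.1]
grip_width: 0.459
grip_force: 0.0
```

Call:
jog_arm([
  {"dx": 0,"dy": 0,"dz": 0,"turn": 0},
  {"dx": 0,"dy": 0,"dz": 0,"turn": 0},
  {"dx": 0,"dy": 0,"dz": 0,"turn": 0},
  {"dx": 0,"dy": 0,"dz": 0,"turn": 0},
  {"dx": 0,"dy": 0,"dz": 0,"turn": 0},
  {"dx": 0,"dy": 0,"dz": 0,"turn": 0},
  {"dx": 0,"dy": 0,"dz": 0,"turn": 0},
], gripper=255, newtons=40)

```text
time: 24.95
eef_pos: [0.5422, -0.3094, 0.0255]
ee_rot: [-179.8, 0.3, 90.0]
contact_force: [-0.3, -0.6, 5.0]
grip_width: 0.113
grip_force: 40.0
```

Call:
jog_arm([
  {"dx": 0,"dy": 0,"dz": 2,"turn": 0},
  {"dx": 0,"dy": 0,"dz": 4,"turn": 0},
  {"dx": 0,"dy": 0,"dz": 4,"turn": 0},
  {"dx": -0.5,"dy": 2.4,"dz": 0,"turn": 1.1},
  {"dx": -0.5,"dy": 2.4,"dz": 0,"turn": 1.1},
  {"dx": -0.5,"dy": 2.4,"dz": 0,"turn": 1.1},
  {"dx": -0.5,"dy": 2.4,"dz": 0,"turn": 1.1},
  {"dx": -0.5,"dy": 2.4,"dz": 0,"turn": 1.1},
  {"dx": -0.5,"dy": 2.4,"dz": 0,"turn": 1.1},
  {"dx": -0.5,"dy": 2.4,"dz": 0,"turn": 1.1},
  {"dx": -0.5,"dy": 2.4,"dz": 0,"turn": 1.1},
  {"dx": -0.5,"dy": 2.4,"dz": 0,"turn": 1.1},
  {"dx": -0.4,"dy": 2.1,"dz": 0,"turn": 1.1},
  {"dx": 0,"dy": 0,"dz": 0,"turn": 0},
  {"dx": 0,"dy": 0,"dz": 0,"turn": 0},
])

```text
time: 26.45
eef_pos: [0.4921, -0.073, 0.1251]
ee_rot: [-179.6, 0.4, 101.0]
contact_force: [0.6, -0.7, -1.1]
grip_width: 0.109
grip_force: 40.0
```

```bash
python3 - <<'E'
from h import *
p=snap('scene'); a=cv2.cvtColor(p['image'],cv2.COLOR_RGB2BGR)
cv2.imwrite('pics/s12.png',cv2.resize(a[140:280,230:400],None,fx=4,fy=4,interpolation=cv2.INTER_CUBIC))
E
```

```text
(no output)
```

View pics/s12.png

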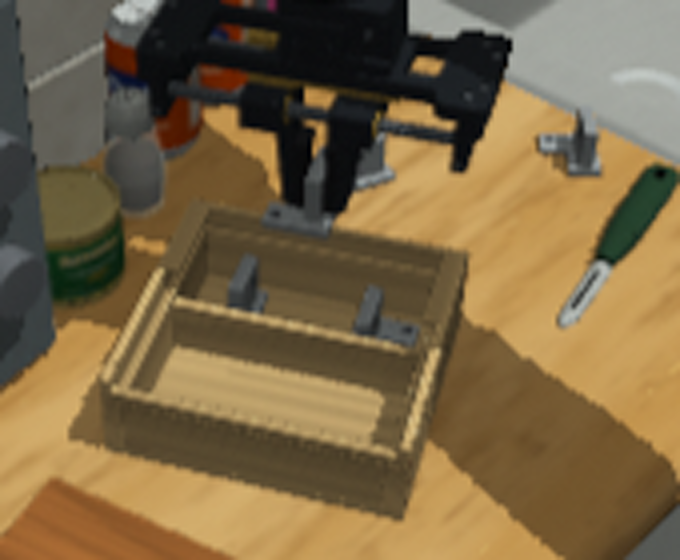

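D is at (245,285) and C at (385,320), both upright with a gap between them. B is held above the gap, so I'll lower it.

Call:
jog_arm([
  {"dx": 0,"dy": 0,"dz": -2.5,"turn": 0},
  {"dx": 0,"dy": 0,"dz": -2.5,"turn": 0},
  {"dx": 0,"dy": 0,"dz": -2,"turn": 0},
  {"dx": 0,"dy": 0,"dz": -1.4,"turn": 0},
  {"dx": 0,"dy": 0,"dz": -0.6,"turn": 0},
  {"dx": 0,"dy": 0,"dz": 0,"turn": 0},
])

```text
time: 27.1
eef_pos: [0.492, -0.0735, 0.0341]
ee_rot: [-179.6, 0.3, 100.9]
contact_force: [-0.6, 0.3, -0.3]
grip_width: 0.114
grip_force: 40.0
```

Call:
jog_arm([
  {"dx": 0,"dy": 0,"dz": 0,"turn": 0},
  {"dx": 0,"dy": 0,"dz": 0,"turn": 0},
  {"dx": 0,"dy": 0,"dz": 1,"turn": 0},
  {"dx": 0,"dy": 0,"dz": 3,"turn": 0},
  {"dx": 0,"dy": 0,"dz": 4,"turn": 0},
], gripper=208)

```text
time: 27.6
eef_pos: [0.4914, -0.0723, 0.1152]
ee_rot: [-179.5, 0.3, 101.0]
contact_force: [0.5, -0.4, 0.2]
grip_width: 0.186
grip_force: 0.0
```

```bash
python3 - <<'E'
from blobs import *
snap('top','t12'); print(blobs(cv2.imread('pics/t12.png')), robot.get_obs()['eef_pos'])
E
```

```text
[([392.4, 197.0], 156), ([416.5, 245.0], 464)] [ 0.4944735  -0.07155821  0.12099493]
```

Call:
jog_arm([
  {"dx": 0.5,"dy": -1.9,"dz": 0,"turn": -6.25},
  {"dx": 0.5,"dy": -1.9,"dz": 0,"turn": -6.25},
  {"dx": 0.5,"dy": -1.9,"dz": 0,"turn": -6.25},
  {"dx": 0.5,"dy": -1.9,"dz": 0,"turn": -6.25},
  {"dx": 0.5,"dy": -1.9,"dz": 0,"turn": -6.25},
  {"dx": 0.6,"dy": -1.9,"dz": 0,"turn": -6.25},
  {"dx": 0.6,"dy": -1.9,"dz": 0,"turn": -6.25},
  {"dx": 0.6,"dy": -1.8,"dz": 0,"turn": -6.25},
  {"dx": 0,"dy": 0,"dz": -3,"turn": 0},
  {"dx": 0,"dy": 0,"dz": -2,"turn": 0},
  {"dx": 0,"dy": 0,"dz": 0,"turn": 0},
  {"dx": 0,"dy": 0,"dz": 0,"turn": 0},
], gripper=160)

```text
time: 28.85
eef_pos: [0.5355, -0.2231, 0.0653]
ee_rot: [-179.7, 0.3, 51.0]
contact_force: [1.1, 0.0, 0.0]
grip_width: 0.371
grip_force: 0.0
```

Call:
jog_arm([
  {"dx": 0,"dy": 0,"dz": -2,"turn": 0},
  {"dx": 0,"dy": 0,"dz": -1.5,"turn": 0},
  {"dx": 0,"dy": 0,"dz": -0.7,"turn": 0},
  {"dx": 0,"dy": 0,"dz": 0,"turn": 0},
])

```text
time: 29.25
eef_pos: [0.5349, -0.2231, 0.0222]
ee_rot: [-179.6, 0.3, 51.0]
contact_force: [0.8, 0.1, 0.5]
grip_width: 0.375
grip_force: 0.0
```

Call:
jog_arm([
  {"dx": 0,"dy": 0,"dz": 0,"turn": 0},
  {"dx": 0,"dy": 0,"dz": 0,"turn": 0},
  {"dx": 0,"dy": 0,"dz": 0,"turn": 0},
  {"dx": 0,"dy": 0,"dz": 0,"turn": 0},
  {"dx": 0,"dy": 0,"dz": 0,"turn": 0},
  {"dx": 0,"dy": 0,"dz": 0,"turn": 0},
], gripper=255, newtons=40)

```text
time: 29.85
eef_pos: [0.5357, -0.2234, 0.0233]
ee_rot: [-179.7, 0.3, 51.0]
contact_force: [-0.4, -0.7, 5.3]
grip_width: 0.11
grip_force: 40.0
```

Call:
jog_arm([
  {"dx": 0,"dy": 0,"dz": 2,"turn": 0},
  {"dx": 0,"dy": 0,"dz": 4,"turn": 0},
  {"dx": 0,"dy": 0,"dz": 4,"turn": 0},
  {"dx": -0.2,"dy": 2.4,"dz": 0,"turn": 5},
  {"dx": -0.2,"dy": 2.4,"dz": 0,"turn": 5},
  {"dx": -0.2,"dy": 2.4,"dz": 0,"turn": 5},
  {"dx": -0.2,"dy": 2.4,"dz": 0,"turn": 5},
  {"dx": -0.2,"dy": 2.4,"dz": 0,"turn": 5},
  {"dx": -0.2,"dy": 2.4,"dz": 0,"turn": 5},
  {"dx": -0.2,"dy": 2.4,"dz": 0,"turn": 5},
  {"dx": -0.2,"dy": 2.4,"dz": 0,"turn": 5},
  {"dx": -0.2,"dy": 2.4,"dz": 0,"turn": 5},
  {"dx": -0.1,"dy": 2.1,"dz": 0,"turn": 5},
  {"dx": 0,"dy": 0,"dz": 0,"turn": 0},
  {"dx": 0,"dy": 0,"dz": 0,"turn": 0},
])

```text
time: 31.35
eef_pos: [0.516, 0.0131, 0.1223]
ee_rot: [-179.6, 0.3, 100.9]
contact_force: [0.3, 0.1, -0.7]
grip_width: 0.106
grip_force: 40.0
```

Call:
jog_arm([
  {"dx": 0,"dy": 0,"dz": -2.5,"turn": 0},
  {"dx": 0,"dy": 0,"dz": -2.5,"turn": 0},
  {"dx": 0,"dy": 0,"dz": -2,"turn": 0},
  {"dx": 0,"dy": 0,"dz": -1.4,"turn": 0},
  {"dx": 0,"dy": 0,"dz": -0.6,"turn": 0},
  {"dx": 0,"dy": 0,"dz": 0,"turn": 0},
])

```text
time: 31.95
eef_pos: [0.5159, 0.0123, 0.032]
ee_rot: [-179.5, 0.3, 100.9]
contact_force: [-0.3, -0.8, -0.1]
grip_width: 0.11
grip_force: 40.0
```

Call:
jog_arm([
  {"dx": 0,"dy": 0,"dz": 0,"turn": 0},
  {"dx": 0,"dy": 0,"dz": 0,"turn": 0},
  {"dx": 0,"dy": 0,"dz": 1,"turn": 0},
  {"dx": 0,"dy": 0,"dz": 3,"turn": 0},
  {"dx": 0,"dy": 0,"dz": 4,"turn": 0},
], gripper=190)

```text
time: 32.45
eef_pos: [0.5153, 0.0136, 0.1136]
ee_rot: [-179.5, 0.3, 101.0]
contact_force: [0.8, -0.6, 0.4]
grip_width: 0.255
grip_force: 0.0
```

```bash
python3 - <<'E'
from blobs import *
snap('top','t13'); print(blobs(cv2.imread('pics/t13.png')), robot.get_obs()['eef_pos'])
E
```

```text
[] [0.51844843 0.01502588 0.119603  ]
```

Call:
jog_arm([
  {"dx": -1.1,"dy": -3.3,"dz": 0,"turn": 1.65},
  {"dx": -1.1,"dy": -3.3,"dz": 0,"turn": 1.65},
  {"dx": -1.1,"dy": -3.3,"dz": 0,"turn": 1.65},
  {"dx": -1.1,"dy": -3.3,"dz": 0,"turn": 1.65},
  {"dx": -1.1,"dy": -3.3,"dz": 0,"turn": 1.65},
  {"dx": -1.1,"dy": -3.3,"dz": 0,"turn": 1.65},
  {"dx": -1.1,"dy": -3.3,"dz": 0,"turn": 1.65},
  {"dx": -1.1,"dy": -3.3,"dz": 0,"turn": 1.65},
  {"dx": -1,"dy": -3.3,"dz": 0,"turn": 1.65},
  {"dx": -1,"dy": -3.4,"dz": 0,"turn": 1.65},
  {"dx": 0,"dy": 0,"dz": -3,"turn": 0},
  {"dx": 0,"dy": 0,"dz": -2,"turn": 0},
  {"dx": 0,"dy": 0,"dz": 0,"turn": 0},
  {"dx": 0,"dy": 0,"dz": 0,"turn": 0},
], gripper=150)

```text
time: 33.9
eef_pos: [0.4087, -0.317, 0.0636]
ee_rot: [-179.7, 0.3, 117.5]
contact_force: [0.1, 0.1, 1.1]
grip_width: 0.413
grip_force: 0.0
```

```bash
python3 - <<'E'
from blobs import *
p=snap('scene','s13');
for n in('left1_c','right1_c'):
  for r in robot.recognise(n,p): 
    b=np.array(r['bbox'])*[560,420,560,420]; print(n,b.round(0),round(r['conf'],2))
print('expected E',proj(p,[.409,-.3201,.018]))
E
```

```text
right1_c [319. 211. 334. 226.] 0.45
expected E [374.85987476 175.29171304]
```

Call:
jog_arm([
  {"dx": -0.05,"dy": -0.1,"dz": -2,"turn": 0},
  {"dx": 0,"dy": 0,"dz": -1.5,"turn": 0},
  {"dx": 0,"dy": 0,"dz": -0.5,"turn": 0},
  {"dx": 0,"dy": 0,"dz": 0,"turn": 0},
])

```text
time: 34.45
eef_pos: [0.408, -0.3181, 0.0229]
ee_rot: [-179.6, 0.3, 117.5]
contact_force: [0.5, -0.4, -0.5]
grip_width: 0.411
grip_force: 0.0
```

Call:
jog_arm([
  {"dx": 0,"dy": 0,"dz": 0,"turn": 0},
  {"dx": 0,"dy": 0,"dz": 0,"turn": 0},
  {"dx": 0,"dy": 0,"dz": 0,"turn": 0},
  {"dx": 0,"dy": 0,"dz": 0,"turn": 0},
  {"dx": 0,"dy": 0,"dz": 0,"turn": 0},
  {"dx": 0,"dy": 0,"dz": 0,"turn": 0},
  {"dx": 0,"dy": 0,"dz": 0,"turn": 0},
], gripper=255, newtons=40)

```text
time: 35.15
eef_pos: [0.4077, -0.3186, 0.0231]
ee_rot: [-179.6, 0.3, 117.5]
contact_force: [-1.4, -1.1, 6.7]
grip_width: 0.106
grip_force: 40.0
```

Call:
jog_arm([
  {"dx": 0,"dy": 0,"dz": 2,"turn": 0},
  {"dx": 0,"dy": 0,"dz": 4,"turn": 0},
  {"dx": 0,"dy": 0,"dz": 4,"turn": 0},
  {"dx": 0.4,"dy": 2.7,"dz": 0,"turn": -1.5},
  {"dx": 0.4,"dy": 2.7,"dz": 0,"turn": -1.5},
  {"dx": 0.4,"dy": 2.7,"dz": 0,"turn": -1.5},
  {"dx": 0.4,"dy": 2.7,"dz": 0,"turn": -1.5},
  {"dx": 0.4,"dy": 2.7,"dz": 0,"turn": -1.5},
  {"dx": 0.4,"dy": 2.7,"dz": 0,"turn": -1.5},
  {"dx": 0.4,"dy": 2.7,"dz": 0,"turn": -1.5},
  {"dx": 0.4,"dy": 2.7,"dz": 0,"turn": -1.5},
  {"dx": 0.4,"dy": 2.7,"dz": 0,"turn": -1.5},
  {"dx": 0.4,"dy": 2.7,"dz": 0,"turn": -1.5},
  {"dx": 0.2,"dy": 2.5,"dz": 0,"turn": -1.5},
  {"dx": 0.2,"dy": 2.4,"dz": 0,"turn": 0},
  {"dx": 0,"dy": 0,"dz": 0,"turn": 0},
  {"dx": 0,"dy": 0,"dz": 0,"turn": 0},
])

```text
time: 36.85
eef_pos: [0.4516, 0.0007, 0.1226]
ee_rot: [-179.6, 0.3, 101.1]
contact_force: [0.2, -0.2, -1.2]
grip_width: 0.108
grip_force: 40.0
```

Call:
jog_arm([
  {"dx": 0,"dy": 0,"dz": -2.5,"turn": 0},
  {"dx": 0,"dy": 0,"dz": -2.5,"turn": 0},
  {"dx": 0,"dy": 0,"dz": -2,"turn": 0},
  {"dx": 0,"dy": 0,"dz": -1.4,"turn": 0},
  {"dx": 0,"dy": 0,"dz": -0.6,"turn": 0},
  {"dx": 0,"dy": 0,"dz": 0,"turn": 0},
])

```text
time: 37.45
eef_pos: [0.4511, -0.001, 0.0317]
ee_rot: [-179.5, 0.3, 100.9]
contact_force: [0.3, 0.0, 0.0]
grip_width: 0.106
grip_force: 40.0
```

Call:
jog_arm([
  {"dx": 0,"dy": 0,"dz": 0,"turn": 0},
  {"dx": 0,"dy": 0,"dz": 0,"turn": 0},
  {"dx": 0,"dy": 0,"dz": 1,"turn": 0},
  {"dx": 0,"dy": 0,"dz": 3,"turn": 0},
  {"dx": 0,"dy": 0,"dz": 4,"turn": 0},
  {"dx": 0,"dy": 0,"dz": 4,"turn": 0},
  {"dx": 0,"dy": -4,"dz": 0,"turn": 0},
  {"dx": 0,"dy": -4,"dz": 0,"turn": 0},
  {"dx": 0,"dy": -4,"dz": 0,"turn": 0},
  {"dx": 0,"dy": -4,"dz": 0,"turn": 0},
  {"dx": 0,"dy": -4,"dz": 0,"turn": 0},
  {"dx": 0,"dy": -4,"dz": 0,"turn": 0},
  {"dx": 0,"dy": -4,"dz": 0,"turn": 0},
  {"dx": 0,"dy": -4,"dz": 0,"turn": 0},
  {"dx": 0,"dy": 0,"dz": 0,"turn": 0},
  {"dx": 0,"dy": 0,"dz": 0,"turn": 0},
], gripper=190)

```text
time: 39.05
eef_pos: [0.4511, -0.3201, 0.1529]
ee_rot: [-179.7, 0.3, 100.9]
contact_force: [0.2, 0.4, 0.0]
grip_width: 0.257
grip_force: 0.0
```

```bash
python3 - <<'E'
from h import *
p=snap('scene'); a=cv2.cvtColor(p['image'],cv2.COLOR_RGB2BGR)
q=snap('top'); b=cv2.cvtColor(q['image'],cv2.COLOR_RGB2BGR)
cv2.imwrite('pics/end.png',np.hstack([cv2.resize(a[150:390,150:390],(390,390)),cv2.resize(b[150:290,240:380],(390,390))]))
for n in('spice_jar','dropper','tin','mill','lid_handle'):
  for r in robot.recognise(n,q)[:1]+robot.recognise(n,p)[:1]: print(n,(np.array(r['bbox'])*[560,420,560,420]).round(),round(r['conf'],2))
E
```

```text
spice_jar [122. 202. 158. 223.] 0.56
spice_jar [174. 322. 212. 378.] 0.62
dropper [157. 172. 178. 190.] 0.7
dropper [175. 292. 196. 327.] 0.69
tin [300. 124. 335. 159.] 0.94
tin [237. 178. 262. 217.] 0.84
mill [338. 133. 362. 157.] 0.85
mill [254. 162. 270. 195.] 0.55
lid_handle [188. 181. 250. 252.] 0.77
lid_handle [203. 258. 307. 344.] 0.85
```

View pics/end.png

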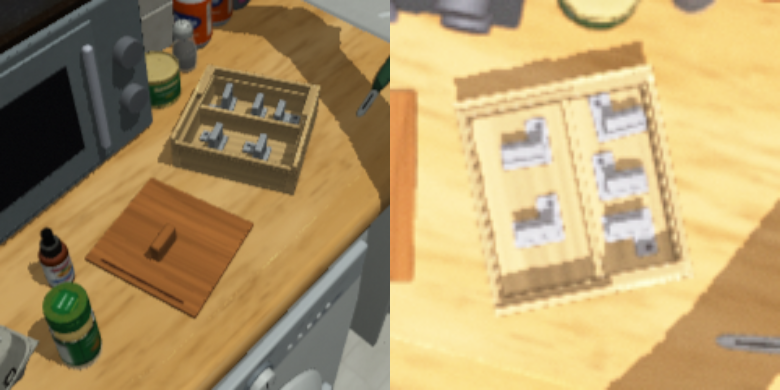

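The final picture shows two left-hand brackets in the large compartment and three right-hand ones in the small one. The lid lies flat with its handle up, and nothing else has moved.

```bash
python3 -c "
from station import robot
print(robot.job_done())"
```

```text
the job is handed in; nothing more can be done
None
```

The job is handed in, though the judge returned no verdict: the lid lies flat on the worktop, handle up; both left-hand brackets are in the large compartment and all three right-hand ones in the small; the jar, tin, mill and bottle show no visible shift.

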